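Fit the missing heat sink and press it on with its nest's clamp

ROBOT

A 7-joint arm with a two-finger parallel gripper is mounted at the origin on the work surface. World frame = base frame: x ahead of the robot, y to its left, z up, the work surface at z = 0. Lengths are in m, angles in rad, forces in N, time in s.
With the tool pointing down it reaches from about 0.35 to 0.775 m from the base axis. Payload 3.1 kg.
Tool frame: the origin (TCP) lies between the finger pads; the fingertips stand robot.finger_overhang ahead of it and the grasp point (between the pads) lies 6 mm ahead of it (robot.finger_overhang is the distance from the TCP to the fingertips, in m); z points along the fingers, y is the line along which they close (so a half turn about z gives the same grasp; the last joint's range is limited). The gripper opens to 85 mm and grips with 20 to 120 N. Pads are 22 mm wide; open, the fingers measure 114 mm over their backs; the gripper's body (76 mm by 85 mm) begins 54 mm behind the grasp point. The pads swing forward as they close: fully open they stand 13 mm farther back than shut.
Start: joints at [1.178, 0.311, 0.014, 1.512, -0.004, 1.319, -0.027], TCP at [0.189, -0.517, 0.256] pointing down, gripper open.
Joint ranges: [-2.7, 2.7], [-0.3, 1.91], [-1.27, 1.3], [0.12, 2.57], [-1.44, 4.58], [0.2, 2.03], [-3.05, 3.05]. Speed limits (rad/s): [2.79, 2.79, 3.14, 3.14, 3.14, 3.14, 3.14].

INTERFACE

Orientations are given as a unit quaternion [w, x, y, z].
In Python, from bench import read_state, optics, robot gives the robot as it stands.
- The arm moves only by the shell command python3 -m pendant 'ROWS'. ROWS is a JSON object of lists of equal length, an entry for each row: "grip": the closure, from 0 (fully open) to 1 (shut); "travel": the shift along the world's x, y, z in m, a list of three; "dr": the turn, a rotation vector about the world's x, y, z in rad, a list of three. In form: {"grip": [grip, ...], "travel": [[dx, dy, dz], ...], "dr": [[ax, ay, az], ...]}. A call has 1 to 20 rows; each row shifts and turns the commanded pose from where the row before left it; what a row does not reach is not made up. A row lasts 1/12 s, in which the tool goes at most 41.7 mm and 7.16 degrees, less where a joint would pass 70% of its speed; a pose out of reach is approached as far as the arm can. A call with a gripper value outside its range is refused whole. The fingers move at their own pace and stop on an object; the grip force is fixed at half the most. Time passes only in rows, so rows that do not move let the fingers close. It gives the time, the measured TCP pose, the force, the opening and the grip force at its end, in the units of the state.
- read_state(): the state, without advancing time (a new reading comes with each control period).
- optics.snapshot(name): name is "side" or "top" or "wrist"; returns the picture (480x640x3 uint8, red, green, blue); there is no depth.
- optics.get_calibration(name): a dict with "camera_matrix" (3x3 intrinsics, pixels), "camera_from_world" (4x4, takes a point from world to camera coordinates). Camera axes: x right, y down, z forward; pixel columns grow to the right and rows downward; lengths in m; the calibration is good to about 2 mm. A picture is of the moment at which its call begins: read the wrist's pose just before it. get_calibration takes no time and is no camera call; for the wrist camera it gives the pose at the moment of the call.
- robot.finish_job(): hands the job in; it is judged then, once.
The state is a dict: "clock": time; "joint_pos": joint angles; "dq": joint speeds; "effort": joint torques, N m; "eef_pos": TCP position; "ee_rot": TCP orientation; "contact_force": force on the tool from outside, world axes, zero at the start; "ft_torque": the same for the moment, N m; "gripper_width": opening from 0.0 (shut) to 1.0 (fully open); "finger_force": force on a finger pad.
Only numpy, scipy, OpenCV 4.12 (cv2) and the standard library are available. Lean on these libraries where they do the work, as an engineer would, in place of code of your own. Each camera call takes 0.05 s, during which the arm holds its last target. There are 200 camera calls.

TASK

One of the two boards in the nest fixture still has no heat sink. Set the loose heat sink down flat (do not drop it) in the middle of that board's bare metal pad, long side along the board's long side; then swing the clamp of that nest over onto it so that it presses on its own for a good second, and swing the clamp fully back open. Leave the other board, its clamp and everything else on the desk alone.

Things in the scene. Friction and masses are not known exactly. Their poses are not given: they have to be found in the camera images.
- jig: Fixed grey nest fixture: plate 172 x 292 x 12 mm with two nests side by side. Origin: on the desk, midway between the nests; x from the robot side to the hinge side (clamp hinges at x = +75 mm), y from the right nest to the left nest, z up. Plate spans x -66 to +106 mm. Rails 6 mm high surround each board.
- nest_left (a point): Centre of the left nest (jig y = +75 mm), on the plate's top, 12 mm above the desk. Either board may lie in it.
- nest_right (a point): Centre of the right nest (jig y = -75 mm), on the plate's top, 12 mm above the desk. Either board may lie in it.
- board_bare: The loose green circuit board WITHOUT heat sink, 100 (x) x 80 (y) x 4 mm, lying in one of the nests (left or right, differs from start to start), x and y along the jig's. Origin: centre of its underside. Small parts up to 14 mm tall stand only near its two short ends (|x| from 38 to 48 mm).
- bare_pad (a point): Centre of the bare board's metal pad (70 x 50 mm, flat, at the board's middle), on the board's top face, 4 mm above its origin, 16 mm above the desk.
- board_fitted: The same kind of loose board, with a heat sink already fitted on its pad, lying in the other nest. Origin: centre of its underside.
- sink: Loose finned aluminium heat sink on the desk, 64 (x) x 44 (y) x 34 mm tall, 0.12 kg: base 6 mm thick, five fins 4 mm thick running along x, the outer two flush with the long sides, so it can be gripped across its 44 mm width. Origin: centre of its underside; z up.
- clamp_left (a joint): Left nest's clamp arm, rad: 2.0 = fully open (its start: leaning back 25 degrees past upright, away from the board); 0 = level, foot resting on the top of a heat sink on the board (-0.08 with no sink). Its weight (0.36 kg) carries it over centre: above 1.57 it swings open by itself, below it swings shut and presses. Lifting takes about 3 N at the grip.
- clamp_right (a joint): Angle of the right nest's clamp arm; same as clamp_left.
- clamp_left_hinge (a point): Point on the left clamp's hinge axis (which is parallel to the jig's y), 66 mm above the desk. At angle q the grip lies 138 mm from it, at (-cos q, 0, sin q) x 138 mm in the jig's axes; the foot (rubber, 18 mm across) lies 75 mm from it.
- clamp_right_hinge (a point): Same point on the right clamp's hinge axis.
- clamp_left_grip (a point): Middle of the black square grip at the end of the left clamp's steel arm: grip 40 mm long along the arm, 16 mm wide along jig y, 16 mm thick; the arm reaches 18 mm beyond this point. Moves with the arm.
- clamp_right_grip (a point): Same point on the right clamp's grip.
- spool: Bystander: solder spool, 60 mm across, 32 mm tall, on the desk to the right. Origin: underside.
- tin: Bystander: round tin with brass wool, 70 mm across, 40 mm tall, on the far left of the desk. Origin: underside.
- driver: Bystander: screwdriver, 170 mm long, lying on the desk beyond the fixture.
Not all that is in view belongs to the job. Leave any yellow look-alike of the board_bare alone.

How it is judged:
On the way, in this order (a step that is already met when the one before it is completed fails the run):
1. the heat sink stands flat on the bare board's pad, let go (horizontal distance between sink and bare_pad below 0.008 m and z of sink in the frame of bare_pad between -0.003 and 0.004 m and angle between the x axis of sink and the x axis of board_bare, either way round below 0.17 rad and angle between sink's own z axis and vertical below 0.08 rad and contact force between the fingers and sink below 0.2 N and linear speed of sink below 0.02 m/s), for 0.2 s.
2. the clamp of that nest is swung over and rests on the heat sink, let go by the robot, for one second (horizontal distance between sink and bare_pad below 0.008 m and z of sink in the frame of bare_pad between -0.003 and 0.004 m and angle between the x axis of sink and the x axis of board_bare, either way round below 0.17 rad and angle between sink's own z axis and vertical below 0.08 rad and contact force between the fingers and anything else below 0.3 N and ((horizontal distance between board_bare and nest_left below 0.06 m and value of joint clamp_left between -0.04 and 0.025 rad) or (horizontal distance between board_bare and nest_right below 0.06 m and value of joint clamp_right between -0.04 and 0.025 rad))), for 1 s.
At the end, for the whole second after the job is handed in: The heat sink rests flat on the bare board's pad, centre within 8 mm and long side within about 10 degrees of the board's, at rest; the bare board still lies in its nest (within 8 mm, flat); the fitted board is where it was (8 mm); both clamps stand fully open (above 1.75 rad) (horizontal distance between sink and bare_pad below 0.008 m and z of sink in the frame of bare_pad between -0.003 and 0.004 m and angle between the x axis of sink and the x axis of board_bare, either way round below 0.17 rad and angle between sink's own z axis and vertical below 0.08 rad and linear speed of sink below 0.02 m/s and distance of board_fitted from where it was at the start of the episode below 0.008 m and value of joint each of clamp_left, clamp_right above 1.75 rad and ((horizontal distance between board_bare and nest_left below 0.008 m and angle between board_bare's own z axis and vertical below 0.08 rad) or (horizontal distance between board_bare and nest_right below 0.008 m and angle between board_bare's own z axis and vertical below 0.08 rad))); the robot touches nothing.
It fails at once if the clamp of the already fitted board is swung ((horizontal distance between board_bare and nest_left below 0.06 m and value of joint clamp_right below 1.5 rad) or (horizontal distance between board_bare and nest_right below 0.06 m and value of joint clamp_left below 1.5 rad)).
It fails at once if the fitted board is pushed out of place (15 mm) (distance of board_fitted from where it was at the start of the episode above 0.015 m).
It fails at once if the heat sink is dropped (falls free faster than 0.45 m/s, about 10 mm) (contact force between the fingers and sink below 0.1 N and linear speed of sink above 0.45 m/s).
It fails at once if the spool, tin or screwdriver is pushed away (30 mm) (distance of any of spool, tin, driver from where it was at the start of the episode above 0.03 m).
It also fails if it takes over 72 s, if anything falls off the work surface, if the arm or the gripper's body presses on something with over 40 N, if the wrist force passes 120 N, or if a joint passes its speed limit or range.

## Working session

There is one attempt and no reset: what is moved stays moved. The work goes in short steps, Python scripts to look and compute and a shell command to move; the robot and the scene stay as the last step left them, time stands still between calls to the robot, and variables do not carry over. Pictures are saved under pics/ and viewed, at most 10 in all, crops included, and the job is handed in when it is done.

```bash
ls; mkdir -p pics
python3 - <<'E'
from bench import read_state, optics, robot
import cv2
s=read_state();print(s, robot.finger_overhang)
for n in("top","side"):
    cv2.imwrite(f"pics/{n}0.png",optics.snapshot(n)[:,:,::-1])
    c=optics.get_calibration(n);print(n,c)
E
```

```text
pics
{'clock': 0.0, 'joint_pos': array([ 1.17830199,  0.31173271,  0.01398766,  1.51305466, -0.00441844,
        1.31918944, -0.02718465]), 'dq': array([-0.00126202,  0.00145495,  0.00028767, -0.00048362,  0.00054408,
       -0.0007656 , -0.00088063]), 'effort': array([-9.00682153e-06, -3.79907298e+01,  1.46141849e-01, -2.30585951e+01,
        1.23591747e-02,  1.37245501e-02, -3.21752429e-05]), 'eef_pos': array([ 0.18879627, -0.51587113,  0.25521809]), 'ee_rot': array([-1.15119579e-03,  9.84648631e-01,  1.74544231e-01, -2.43293528e-04]), 'contact_force': array([-0.32652193,  0.61658368, -0.29619257]), 'ft_torque': array([ 0.00350948, -0.00657886, -0.01893837]), 'finger_force': 0.0, 'gripper_width': 0.9970810694942666} 0.025
top {'camera_matrix': array([[507.01399278,   0.        , 322.96016012],
       [  0.        , 507.01399278, 244.60202766],
       [  0.        ,   0.        ,   1.        ]]), 'camera_from_world': array([[ 0.02682649, -0.99952761,  0.01499653, -0.0521038 ],
       [-0.98520428, -0.02897643, -0.16891684,  0.61036002],
       [ 0.1692716 , -0.0102432 , -0.98551621,  1.07716674],
       [ 0.        ,  0.        ,  0.        ,  1.        ]])}
side {'camera_matrix': array([[454.23405311,   0.        , 332.26301882],
       [  0.        , 454.23405311, 233.12691708],
       [  0.        ,   0.        ,   1.        ]]), 'camera_from_world': array([[-0.6837416 , -0.72964754,  0.01057831,  0.39696868],
       [-0.47919586,  0.43802012, -0.76059825,  0.3770938 ],
       [ 0.55033513, -0.52512174, -0.64913666,  0.57175933],
       [ 0.        ,  0.        ,  0.        ,  1.        ]])}
```

View pics/top0.png

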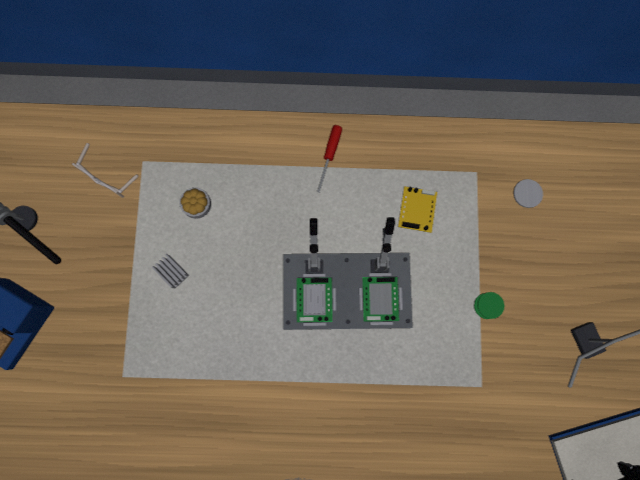

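View pics/side0.png

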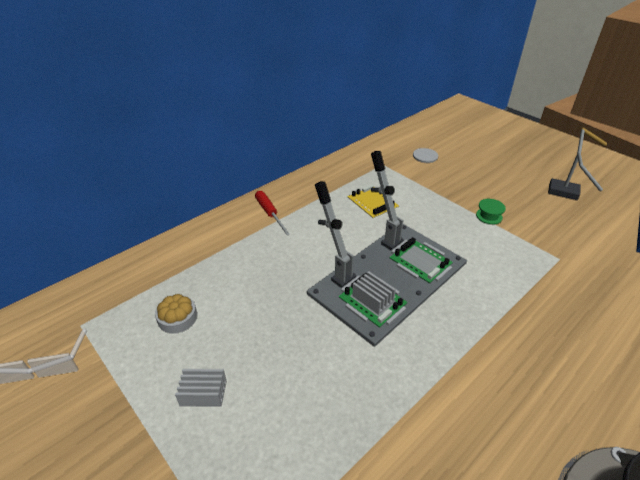

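The top view shows the bare board in the right nest at about (381,298), the fitted board at (315,298) and the loose sink at (171,271), turned about 45°. The side view agrees: the bare pad is at (420,262) and the sink at (202,388). Both clamps are open.

```bash
cat > h.py <<'E'
import numpy as np, cv2
from bench import read_state, optics, robot
def ray(n,uv,z,c=None):
    c=c or optics.get_calibration(n); K=c["camera_matrix"];T=c["camera_from_world"]
    R=T[:3,:3];o=-R.T@T[:3,3]
    uv=np.atleast_2d(np.asarray(uv,float)); d=np.c_[uv,np.ones(len(uv))]@np.linalg.inv(K).T@R
    return o+d*((z-o[2])/d[:,2])[:,None]
def proj(n,p,c=None):
    c=c or optics.get_calibration(n);q=c["camera_from_world"][:3,:3]@np.asarray(p,float)+c["camera_from_world"][:3,3]
    q=c["camera_matrix"]@q;return q[:2]/q[2]
E
python3 - <<'E'
from h import *
im=cv2.imread("pics/top0.png");hsv=cv2.cvtColor(im,cv2.COLOR_BGR2HSV)
print("sink z.02",ray("top",[171,271],.025), "pad",ray("top",[381,298],.016),"fit",ray("top",[315,298],.016))
print("grips",ray("top",[[389,227],[313,226]],.19))
g=cv2.inRange(im,(60,60,60),(125,125,125)); g[:240]=0
g=cv2.morphologyEx(g,cv2.MORPH_CLOSE,np.ones((9,9)));
for c in cv2.findContours(g,0,2)[0]:
    if cv2.contourArea(c)>3000:
        r=cv2.minAreaRect(c);b=ray("top",cv2.boxPoints(r),.012)
        print("jig",r,b,b.mean(0))
m=cv2.inRange(hsv,(50,120,40),(75,255,255))
for c in cv2.findContours(cv2.morphologyEx(m,cv2.MORPH_CLOSE,np.ones((5,5))),0,2)[0]:
    if cv2.contourArea(c)>200:
        r=cv2.minAreaRect(c);b=ray("top",cv2.boxPoints(r),.016);print("green",r,b.mean(0))
# sink: darker/unsaturated relative to mat
s=im[245:298,140:200].astype(int); 
m=np.uint8((s.max(2)<140)|(s.min(2)>215))*255
print(np.median(s,axis=(0,1)))
m=cv2.morphologyEx(m,cv2.MORPH_CLOSE,np.ones((7,7)));m=cv2.morphologyEx(m,cv2.MORPH_OPEN,np.ones((3,3)))
c=max(cv2.findContours(m,0,2)[0],key=cv2.contourArea);r=cv2.minAreaRect(c)
b=cv2.boxPoints(r)+[140,245];w=ray("top",b,.034);print("sink",r,w,w.mean(0))
cv2.imwrite("pics/z.png",cv2.resize(im[230:345,130:430],None,fx=2.6,fy=2.6,interpolation=2))
print("jnow",read_state()["joint_pos"])
E
```

```text
sink z.02 [[0.54591946 0.30527919 0.025     ]] pad [[ 0.49909987 -0.16992779  0.016     ]] fit [[ 0.49494694 -0.02061319  0.016     ]]
grips [[ 0.62688584 -0.16246657  0.19      ]
 [ 0.62441299 -0.01294858  0.19      ]]
jig ((130.30262756347656, 419.19598388671875), (35.223533630371094, 261.0301208496094), 89.23609924316406) [[0.24840061 0.65709763 0.012     ]
 [0.26976753 0.09195147 0.012     ]
 [0.19635111 0.08743963 0.012     ]
 [0.1758357  0.64637304 0.012     ]] [0.22258874 0.37071544 0.012     ]
jig ((473.6717834472656, 437.03570556640625), (143.7416534423828, 389.7611389160156), 70.86962127685547) [[ 0.20087179  0.07691758  0.012     ]
 [ 0.49893791 -0.7495137   0.012     ]
 [ 0.2058228  -0.83047142  0.012     ]
 [-0.0659715  -0.03321582  0.012     ]] [ 0.20991525 -0.38407084  0.012     ]
jig ((347.49993896484375, 284.5), (128.99996948242188, 88.99998474121094), -0.0) [[ 0.42398426  0.04905479  0.012     ]
 [ 0.62657366  0.0571896   0.012     ]
 [ 0.63539776 -0.24140586  0.012     ]
 [ 0.43178499 -0.24081397  0.012     ]] [ 0.52943517 -0.09399386  0.012     ]
green ((488.82354736328125, 305.2941589355469), (25.70877456665039, 28.619203567504883), 75.96376037597656) [ 0.48956037 -0.41466957  0.016     ]
green ((314.0, 299.5), (43.0, 34.0), 90.0) [ 0.49185569 -0.01846487  0.016     ]
green ((380.5, 298.5), (43.0, 35.0), 90.0) [ 0.49828778 -0.16882089  0.016     ]
[145. 149. 149.]
sink ((30.250003814697266, 26.25), (31.819805145263672, 22.62741470336914), 45.0) [[0.5503868  0.34769548 0.034     ]
 [0.58755149 0.31495258 0.034     ]
 [0.53826046 0.26096868 0.034     ]
 [0.5016329  0.29380077 0.034     ]] [0.54445791 0.30435438 0.034     ]
jnow [ 1.17830246  0.31165236  0.01401527  1.51290536 -0.00440974  1.31920385
 -0.02720539]
```

View pics/z.png

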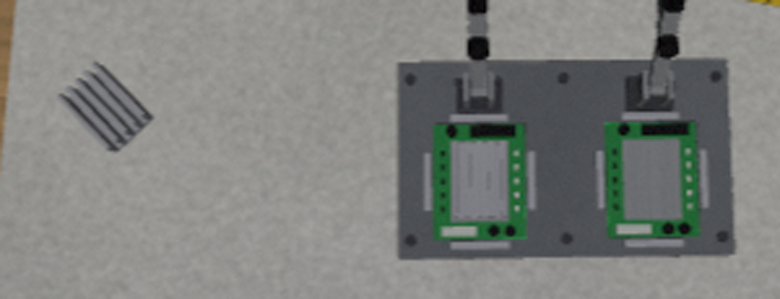

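The crop confirms it: the right nest's pad is bare, and the sink's fins run at about 47° in the world. I'm moving over towards the sink.

```bash
python3 -m pendant '{"grip":[0,0,0,0,0,0,0,0,0,0,0,0,0,0,0,0,0,0,0,0],"travel":[[0.0145,0.035,0],[0.0145,0.035,0],[0.0145,0.035,0],[0.0145,0.035,0],[0.0145,0.035,0],[0.0145,0.035,0],[0.0145,0.035,0],[0.0145,0.035,0],[0.0145,0.035,0],[0.0145,0.035,0],[0.0145,0.035,0],[0.0145,0.035,0],[0.0145,0.035,0],[0.0145,0.035,0],[0.0145,0.035,0],[0.0145,0.035,0],[0.0145,0.035,0],[0.0145,0.035,0],[0.0145,0.035,0],[0.0145,0.035,0]],"dr":[[0,0,0.024],[0,0,0.024],[0,0,0.024],[0,0,0.024],[0,0,0.024],[0,0,0.024],[0,0,0.024],[0,0,0.024],[0,0,0.024],[0,0,0.024],[0,0,0.024],[0,0,0.024],[0,0,0.024],[0,0,0.024],[0,0,0.024],[0,0,0.024],[0,0,0.024],[0,0,0.024],[0,0,0.024],[0,0,0.024]]}'
python3 - <<'E'
from h import *
s=read_state();print(s["eef_pos"],s["ee_rot"],s["joint_pos"])
print(ray("wrist",[320,240],.034),proj("wrist",[.545,.304,.03]),optics.get_calibration("wrist")["camera_from_world"])
E
```

```text
clock: 1.77
eef_pos: [0.4793, 0.1848, 0.2558]
ee_rot: [0.0, 0.915, 0.404, -0.0]
contact_force: [0.0, -0.6, 0.4]
gripper_width: 0.999
finger_force: 0.0
[0.47929449 0.18481724 0.25584358] [ 1.65210873e-04  9.14824400e-01  4.03851594e-01 -4.24323771e-04] [ 0.17973354  0.31973723 -0.74828667  1.58735452  0.22264545  1.32310269
 -1.33767302]
[[0.45730505 0.16629961 0.034     ]] [281.64166167  30.79446384] [[ 7.38365399e-01 -6.74400687e-01 -5.01437912e-04 -2.28569495e-01]
 [-6.45953852e-01 -7.07433754e-01  2.86846832e-01  4.02215005e-01]
 [-1.93804435e-01 -2.11473870e-01 -9.57976327e-01  5.09290038e-01]
 [ 0.00000000e+00  0.00000000e+00  0.00000000e+00  1.00000000e+00]]
```

```bash
python3 -m pendant '{"grip":[0,0,0,0,0,0],"travel":[[0.016,0.03,-0.01],[0.016,0.03,-0.01],[0.016,0.03,-0.01],[0.016,0.03,-0.01],[0,0,0],[0,0,0]],"dr":[[0,0,0],[0,0,0],[0,0,0],[0,0,0],[0,0,0],[0,0,0]]}'
python3 - <<'E'
from h import *
c=optics.get_calibration("wrist");im=optics.snapshot("wrist")[:,:,::-1].copy()
cv2.imwrite("pics/w1.png",im);np.save("w1.npy",c,allow_pickle=True)
E
```

```text
clock: 2.27
eef_pos: [0.5418, 0.3052, 0.2137]
ee_rot: [-0.001, 0.914, 0.405, -0.002]
contact_force: [1.5, -0.8, -0.4]
gripper_width: 1.001
finger_force: 0.0
```

View pics/w1.png

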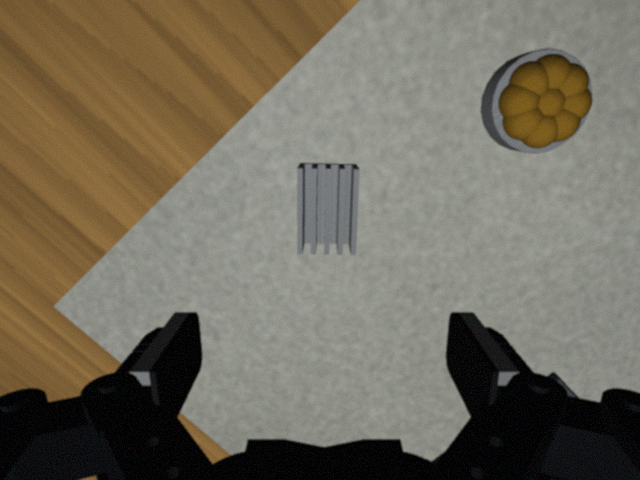

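The wrist view shows the sink nearly aligned with the tool: corners at about (298,165), (358,165), (357,254) and (298,254).

Run:
```python
from h import *
c=np.load("w1.npy",allow_pickle=True).item()
im=cv2.imread("pics/w1.png")
t=im[150:265,285:370].astype(int); 
print(t[50,:,1]); print(t[:,43,1]); print(t[:,15,1])
px=[[298,164],[358,164],[357,254],[298,254]]
for z in(.034,):
    w=ray("wrist",px,z,c);print(z,w.round(4),w.mean(0),[np.linalg.norm(w[i]-w[i-1]).round(4) for i in range(4)])
    a=w[0]-w[3];b=w[1]-w[2];print(np.degrees(np.arctan2(a[1],a[0])),np.degrees(np.arctan2(b[1],b[0])))
s=read_state();print(s["eef_pos"],s["ee_rot"])
```

```text
[151 156 156 153 152 146 144 144 146 147 149 146 133 124 118 125 118 102
  65  81 110 122 121 128 122 123 120 122 121 123 116  99 102 114 120 122
 119 126 126 122 119 124 121 121 122 123 118 124 128 126 122 119  98  88
 108 124 123 117 124 121 119 116 121 124 114  93  78  87 112 113 119 120
 127 141 149 159 155 154 154 159 158 160 159 151 152]
[157 152 156 158 156 153 157 159 152 155 154 147 139 107  57  21  31  31
  75 117 128 123 125 125 125 122 128 125 123 127 123 122 121 121 124 122
 120 121 123 119 122 125 123 121 121 125 120 124 120 122 121 122 124 116
 121 118 126 121 122 124 123 125 118 116 121 119 121 116 123 117 117 120
 117 118 117 119 121 121 118 118 115 117 128 116 117 123 118 122 120 119
 119 118 119 124 120 123 120 123 122 126 128 119 124 128 139 143 147 157
 151 147 149 148 148 149 153]
[149 153 152 152 146 151 154 150 154 152 158 152 133  87  49  29  37  52
  93 116 126 124 128 129 125 126 123 125 122 115 126 124 123 125 122 129
 123 120 123 127 125 121 122 124 125 127 120 129 117 128 125 122 124 128
 112 120 126 125 119 118 121 123 117 123 121 119 119 121 118 123 121 119
 116 117 125 123 116 120 120 123 118 123 112 123 125 126 118 121 127 120
 120 120 121 115 126 123 119 121 115 115 117 118 117 124 132 139 146 142
 147 148 152 151 152 152 153]
0.034 [[0.5538 0.3469 0.034 ]
 [0.5849 0.3187 0.034 ]
 [0.5408 0.269  0.034 ]
 [0.5082 0.2985 0.034 ]] [0.54692933 0.30828531 0.034     ] [np.float64(0.0665), np.float64(0.042), np.float64(0.0664), np.float64(0.044)]
46.741774675978704 48.47746130444633
[0.54240918 0.30356092 0.21499332] [ 7.32080907e-05  9.14694834e-01  4.04142677e-01 -1.43209784e-03]
```

```bash
python3 -m pendant '{"grip":[0,0,0,0,0,0,0,0,0,1,1,1,1,1,1,1,1],"travel":[[0.0035,0.0035,-0.03],[0,0,-0.03],[0,0,-0.03],[0,0,-0.03],[0,0,-0.03],[0,0,-0.02],[0,0,-0.013],[0,0,0],[0,0,0],[0,0,0],[0,0,0],[0,0,0],[0,0,0],[0,0,0],[0,0,0],[0,0,0],[0,0,0]],"dr":[[0,0,0],[0,0,0],[0,0,0],[0,0,0],[0,0,0],[0,0,0],[0,0,0],[0,0,0],[0,0,0],[0,0,0],[0,0,0],[0,0,0],[0,0,0],[0,0,0],[0,0,0],[0,0,0],[0,0,0]]}'
```

```text
clock: 3.73
eef_pos: [0.5476, 0.3079, 0.0351]
ee_rot: [-0.0, 0.915, 0.404, 0.002]
contact_force: [0.7, -0.1, 6.1]
gripper_width: 0.503
finger_force: 64.0
```

```bash
python3 -m pendant '{"grip":[1,1,1,1,1,1,1,1,1,1,1,1,1,1,1,1,1,1,1,1],"travel":[[0,0,0.02],[0,0,0.041],[0,0,0.041],[0,0,0.041],[0,0,0.041],[0,0,0.041],[0,-0.02,0],[0,-0.02,0],[0,-0.02,0],[0,-0.02,0],[0,-0.02,0],[0,-0.02,0],[0,-0.02,0],[0,-0.02,0],[0,-0.02,0],[0,-0.02,0],[0,-0.02,0],[0,-0.02,0],[0,-0.02,0],[0,-0.02,0]],"dr":[[0,0,0],[0,0,0],[0,0,0],[0,0,0],[0,0,0],[0,0,0],[0,0,0.1],[0,0,0.1],[0,0,0.1],[0,0,0.1],[0,0,0.1],[0,0,0.1],[0,0,0.1],[0,0,0.1],[0,0,0.1],[0,0,0.1],[0,0,0.1],[0,0,0.1],[0,0,0.1],[0,0,0.1]]}'
python3 -m pendant '{"grip":[1,1,1,1,1,1,1,1,1,1,1,1],"travel":[[0,-0.02,0],[0,-0.02,0],[0,-0.02,0],[0,-0.02,0],[0,-0.02,0],[0,-0.02,0],[0,-0.02,0],[0,-0.02,0],[0,-0.02,0],[0,-0.02,0],[0,0,0],[0,0,0]],"dr":[[0,0,0.095],[0,0,0.095],[0,0,0.095],[0,0,0.095],[0,0,0.095],[0,0,0.095],[0,0,0.095],[0,0,0.095],[0,0,0.095],[0,0,0.095],[0,0,0],[0,0,0]]}'
python3 - <<'E'
from h import *
c=optics.get_calibration("wrist");im=optics.snapshot("wrist")[:,:,::-1].copy()
cv2.imwrite("pics/w2.png",im);np.save("w2.npy",c,allow_pickle=True)
s=read_state();print(s["eef_pos"],s["ee_rot"],s["joint_pos"])
E
```

```text
clock: 5.4
eef_pos: [0.5459, 0.0258, 0.2578]
ee_rot: [-0.0, 0.437, 0.899, -0.001]
contact_force: [0.3, 0.2, -1.1]
gripper_width: 0.499
finger_force: 63.4
clock: 6.4
eef_pos: [0.5459, -0.1749, 0.2573]
ee_rot: [-0.001, -0.017, 1.0, 0.0]
contact_force: [-0.3, 0.3, -0.9]
gripper_width: 0.501
finger_force: 63.3
[ 0.54610893 -0.1729079   0.25770133] [-5.86995478e-04 -1.88025596e-02  9.99822867e-01  5.95436207e-04] [ 1.00901475  0.63108894 -1.20886812  1.41288424  0.58525123  1.49233734
  1.43252092]
```

View pics/w2.png

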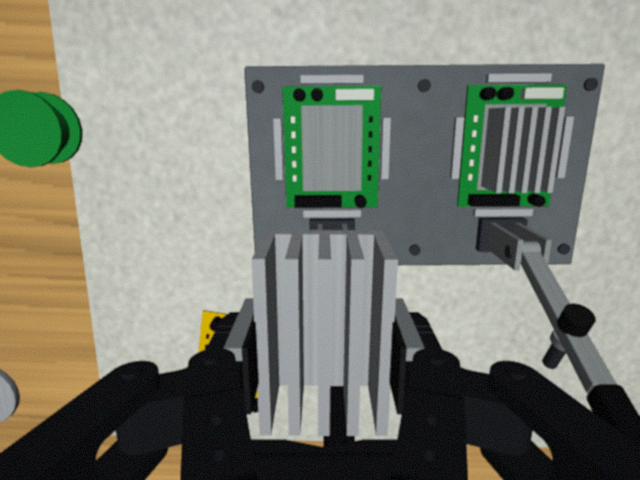

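The wrist view shows the bare pad at about (302–362, 105–191) and the board at (285–381, 86–208). The held sink sits straight between the fingers, and the other clamp is clear.

Run:
```python
from h import *
c=np.load("w2.npy",allow_pickle=True).item()
im=cv2.imread("pics/w2.png");hsv=cv2.cvtColor(im,cv2.COLOR_BGR2HSV)
m=cv2.inRange(hsv,(50,100,40),(75,255,255)); 
for x0,x1 in((270,400),(440,590)):
    k=np.zeros_like(m);k[75:225,x0:x1]=m[75:225,x0:x1]
    p=cv2.approxPolyDP(cv2.convexHull(cv2.findNonZero(k)),6,True).reshape(-1,2)
    w=ray("wrist",p,.016,c);print(p.tolist(),w.round(4),w.mean(0),[np.linalg.norm(w[i]-w[i-1]).round(4) for i in range(len(w))])
w=ray("wrist",[[302,105],[362,105],[363,191],[301,191]],.016,c)
print("pad",w.round(4),w.mean(0))
# jig plate corners far ones
w=ray("wrist",[[246,67],[604,65]],.012,c);print("plate",w,np.linalg.norm(w[0]-w[1]))
for z in(.256,.25,.245):
    w=ray("wrist",[[253,262],[396,262],[390,433],[262,435]],z,c);print("sink",z,w.round(4),w.mean(0),[np.linalg.norm(w[i]-w[i-1]).round(4) for i in range(4)])
```

```text
[[380, 86], [377, 206], [287, 207], [282, 88]] [[ 0.4465 -0.1332  0.016 ]
 [ 0.5446 -0.1287  0.016 ]
 [ 0.5482 -0.207   0.016 ]
 [ 0.4507 -0.2119  0.016 ]] [ 0.49751648 -0.17022319  0.016     ] [np.float64(0.0789), np.float64(0.0982), np.float64(0.0784), np.float64(0.0976)]
[[565, 84], [549, 204], [458, 206], [467, 86]] [[ 0.44    0.0153  0.016 ]
 [ 0.5378  0.0207  0.016 ]
 [ 0.5423 -0.0582  0.016 ]
 [ 0.4442 -0.0632  0.016 ]] [ 0.49105453 -0.02136217  0.016     ] [np.float64(0.0786), np.float64(0.098), np.float64(0.079), np.float64(0.0982)]
pad [[ 0.4632 -0.1956  0.016 ]
 [ 0.4615 -0.1468  0.016 ]
 [ 0.5319 -0.1417  0.016 ]
 [ 0.5337 -0.1951  0.016 ]] [ 0.49759184 -0.16980033  0.016     ]
plate [[ 0.43558992 -0.24131263  0.012     ]
 [ 0.4243279   0.04591267  0.012     ]] 0.28744600114651775
sink 0.256 [[ 0.5144 -0.1975  0.256 ]
 [ 0.5129 -0.1549  0.256 ]
 [ 0.5745 -0.1518  0.256 ]
 [ 0.5768 -0.1953  0.256 ]] [ 0.54464926 -0.17488909  0.256     ] [np.float64(0.0624), np.float64(0.0427), np.float64(0.0616), np.float64(0.0436)]
sink 0.25 [[ 0.5165 -0.1985  0.25  ]
 [ 0.515  -0.1537  0.25  ]
 [ 0.5797 -0.1505  0.25  ]
 [ 0.5821 -0.1962  0.25  ]] [ 0.54832656 -0.17473269  0.25      ] [np.float64(0.0656), np.float64(0.0449), np.float64(0.0648), np.float64(0.0458)]
sink 0.245 [[ 0.5183 -0.1994  0.245 ]
 [ 0.5167 -0.1527  0.245 ]
 [ 0.584  -0.1494  0.245 ]
 [ 0.5865 -0.197   0.245 ]] [ 0.55139097 -0.17460236  0.245     ] [np.float64(0.0682), np.float64(0.0467), np.float64(0.0674), np.float64(0.0477)]
```

```bash
python3 -m pendant '{"grip":[1,1,1,1,1,1,1,1,1,1,1],"travel":[[-0.015,0.0015,0],[-0.017,0.0015,0],[-0.017,0.0015,0],[0,0,-0.03],[0,0,-0.03],[0,0,-0.03],[0,0,-0.03],[0,0,-0.03],[0,0,-0.02],[0,0,0],[0,0,0]],"dr":[[0,0,0],[0,0,0],[0,0,0],[0,0,0],[0,0,0],[0,0,0],[0,0,0],[0,0,0],[0,0,0],[0,0,0],[0,0,0]]}'
python3 - <<'E'
from h import *
c=optics.get_calibration("wrist");im=optics.snapshot("wrist")[:,:,::-1].copy()
cv2.imwrite("pics/w3.png",im);np.save("w3.npy",c,allow_pickle=True)
s=read_state();print(s["eef_pos"],s["ee_rot"],s["joint_pos"],s["contact_force"])
E
```

```text
clock: 7.37
eef_pos: [0.4969, -0.167, 0.088]
ee_rot: [-0.001, -0.021, 1.0, 0.001]
contact_force: [-0.6, 0.1, -1.6]
gripper_width: 0.502
finger_force: 63.1
[ 0.49831193 -0.16723295  0.0894009 ] [ 7.33720739e-04 -2.04029317e-02  9.99791553e-01  1.81263067e-04] [ 1.04172286  0.68120609 -1.08150432  1.77512807  0.67070448  1.10538152
  1.34231497] [-0.04071895 -0.88311432 -0.96720766]
```

View pics/w3.png

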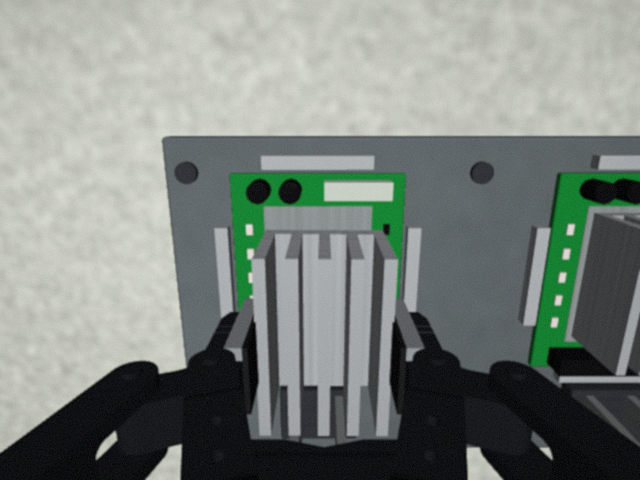

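The view shows the sink over the pad, with the pad's near edge at (264–373, 206) and the board's near corners at (230,173) and (405,173).

Run:
```python
from h import *
c=np.load("w3.npy",allow_pickle=True).item()
u=np.array([np.cos(.042),np.sin(.042),0])
a=ray("wrist",[[264,206],[373,206]],.016,c);b=ray("wrist",[[230,173],[405,173]],.016,c)
print("pad ctr",a.mean(0)+.035*u,np.linalg.norm(a[0]-a[1]),"board ctr",b.mean(0)+.05*u,np.linalg.norm(b[0]-b[1]))
for z in (.0875,.084):
  w=ray("wrist",[[253,262],[396,262]],z,c);print("sink ctr",w.mean(0)+.032*u,np.linalg.norm(w[0]-w[1]))
```

```text
pad ctr [ 0.49731967 -0.16969432  0.016     ] 0.05003732920157163 board ctr [ 0.49726358 -0.1700631   0.016     ] 0.07854543737096789
sink ctr [ 0.49635558 -0.16722011  0.0875    ] 0.042420903190168335
sink ctr [ 0.49758145 -0.16715782  0.084     ] 0.04368711605103181
```

```bash
python3 -m pendant '{"grip":[1,1,1,1,1,1,1],"travel":[[0,-0.0025,-0.01],[0,0,-0.01],[0,0,-0.008],[0,0,-0.004],[0,0,0],[0,0,0],[0,0,0]],"dr":[[0,0,0],[0,0,0],[0,0,0],[0,0,0],[0,0,0],[0,0,0],[0,0,0]]}'; python3 -m pendant '{"grip":[1,1,1,1,1],"travel":[[0,0,-0.001],[0,0,-0.001],[0,0,0],[0,0,0],[0,0,0]],"dr":[[0,0,0],[0,0,0],[0,0,0],[0,0,0],[0,0,0]]}'
```

```text
clock: 8.0
eef_pos: [0.4979, -0.1709, 0.0566]
ee_rot: [0.0, -0.02, 1.0, 0.0]
contact_force: [-0.2, 0.1, -1.9]
gripper_width: 0.503
finger_force: 63.1
clock: 8.42
eef_pos: [0.4976, -0.171, 0.0544]
ee_rot: [0.0, -0.02, 1.0, -0.0]
contact_force: [0.5, 0.2, -1.1]
gripper_width: 0.504
finger_force: 63.1
```

```bash
for i in 1 2 3; do python3 -m pendant '{"grip":[1,1,1,1],"travel":[[0,0,-0.001],[0,0,0],[0,0,0],[0,0,0]],"dr":[[0,0,0],[0,0,0],[0,0,0],[0,0,0]]}' | grep -E "pos|contact"; done
```

```text
eef_pos: [0.4975, -0.171, 0.0533]
contact_force: [-0.1, 1.4, -1.9]
eef_pos: [0.4975, -0.171, 0.0523]
contact_force: [-0.5, -0.2, -1.0]
eef_pos: [0.4975, -0.171, 0.0513]
contact_force: [0.2, -0.4, -2.6]
```

```bash
for i in 1 2; do python3 -m pendant '{"grip":[1,1,1,1],"travel":[[0,0,-0.0007],[0,0,0],[0,0,0],[0,0,0]],"dr":[[0,0,0],[0,0,0],[0,0,0],[0,0,0]]}' | grep -E "pos|contact"; done
```

```text
eef_pos: [0.4977, -0.171, 0.0511]
contact_force: [-1.8, -0.1, 4.7]
eef_pos: [0.4977, -0.171, 0.0511]
contact_force: [-3.2, -0.1, 9.4]
```

Contact. I'll release and rise.

```bash
python3 -m pendant '{"grip":[0.7,0.6,0.5,0.4,0.3,0.2,0,0,0,0,0,0,0,0,0,0,0,0],"travel":[[0,0,0],[0,0,0],[0,0,0],[0,0,0],[0,0,0],[0,0,0],[0,0,0],[0,0,0],[0,0,0.01],[0,0,0.02],[0,0,0.035],[0,0,0.035],[0,0,0.035],[0,0,0.035],[0,0,0.03],[0,0,0],[0,0,0],[0,0,0]],"dr":[[0,0,0],[0,0,0],[0,0,0],[0,0,0],[0,0,0],[0,0,0],[0,0,0],[0,0,0],[0,0,0],[0,0,0],[0,0,0],[0,0,0],[0,0,0],[0,0,0],[0,0,0],[0,0,0],[0,0,0],[0,0,0]]}'
python3 - <<'E'
from h import *
c=optics.get_calibration("wrist");im=optics.snapshot("wrist")[:,:,::-1].copy()
cv2.imwrite("pics/w4.png",im);np.save("w4.npy",c,allow_pickle=True)
t=optics.snapshot("top")[:,:,::-1];cv2.imwrite("pics/top1.png",t)
s=read_state();print(s["eef_pos"],s["ee_rot"],s["joint_pos"],s["contact_force"])
E
```

```text
clock: 11.58
eef_pos: [0.4971, -0.171, 0.2497]
ee_rot: [-0.0, -0.02, 1.0, -0.0]
contact_force: [-0.7, 0.3, -0.0]
gripper_width: 0.998
finger_force: 0.0
[ 0.49651728 -0.17108332  0.24851644] [-1.40451534e-03 -1.97179839e-02  9.99804542e-01  3.25639368e-04] [ 1.11921191  0.51624951 -1.19443598  1.56032625  0.48388274  1.4003565
  1.49481818] [ 0.58796044  0.59763746 -0.3429211 ]
```

View pics/w4.png

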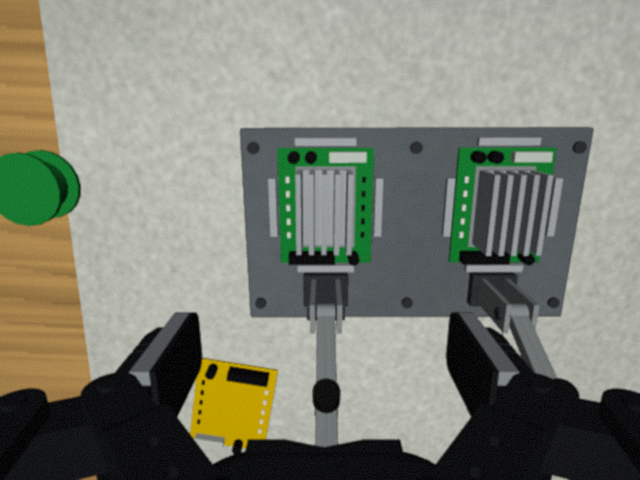

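The sink sits centred on the pad at about (297–356, 168–255). I'll check that by numbers and move above the clamp grip.

```bash
python3 - <<'E'
from h import *
c=np.load("w4.npy",allow_pickle=True).item()
im=cv2.imread("pics/w4.png")
w=ray("wrist",[[297,168],[355,168],[356,254],[296,255]],.05,c);print(w.round(4),w.mean(0))
w=ray("wrist",[[278,149],[374,149]],.016,c);print(w.mean(0)+.05*np.array([1,.042,0]))
E
python3 -m pendant '{"grip":[0,0,0,0,0,0,0,0],"travel":[[0,0,0.03],[0.022,0.001,0],[0.022,0.001,0],[0.022,0.001,0],[0.022,0.001,0],[0.022,0.001,0],[0.022,0.001,0],[0,0,0]],"dr":[[0,0,0],[0,0,0],[0,0,0],[0,0,0],[0,0,0],[0,0,0],[0,0,0],[0,0,0]]}'
python3 -c "
from h import *;print(read_state()['joint_pos'])"
```

```text
[[ 0.4608 -0.193   0.05  ]
 [ 0.4591 -0.1495  0.05  ]
 [ 0.5268 -0.1447  0.05  ]
 [ 0.5295 -0.1924  0.05  ]] [ 0.49406553 -0.16990295  0.05      ]
[ 0.49843378 -0.16946475  0.016     ]
clock: 12.35
eef_pos: [0.6318, -0.1636, 0.2765]
ee_rot: [-0.001, -0.021, 1.0, 0.002]
contact_force: [-1.0, 0.9, -0.1]
gripper_width: 1.004
finger_force: 0.0
[ 0.75059185  0.72396205 -1.05400784  1.12027281  0.61059765  1.60396285
  1.46302789]
```

```bash
python3 -m pendant '{"grip":[0,0,0,0,0,0,0.5,0.6,0.7,0.75,0.8,1,1,1,1,1],"travel":[[-0.002,-0.001,-0.02],[0,0,-0.02],[0,0,-0.02],[0,0,-0.018],[0,0,0],[0,0,0],[0,0,0],[0,0,0],[0,0,0],[0,0,0],[0,0,0],[0,0,0],[0,0,0],[0,0,0],[0,0,0],[0,0,0]],"dr":[[0,0,0],[0,0,0],[0,0,0],[0,0,0],[0,0,0],[0,0,0],[0,0,0],[0,0,0],[0,0,0],[0,0,0],[0,0,0],[0,0,0],[0,0,0],[0,0,0],[0,0,0],[0,0,0]]}'
python3 - <<'E'
from h import *
cv2.imwrite("pics/s2.png",optics.snapshot("side")[100:340,250:570,::-1].repeat(2,0).repeat(2,1))
E
```

```text
clock: 13.68
eef_pos: [0.6278, -0.1645, 0.2028]
ee_rot: [0.0, -0.02, 1.0, 0.001]
contact_force: [-2.0, 3.6, 5.5]
gripper_width: 0.176
finger_force: 60.2
```

View pics/s2.png

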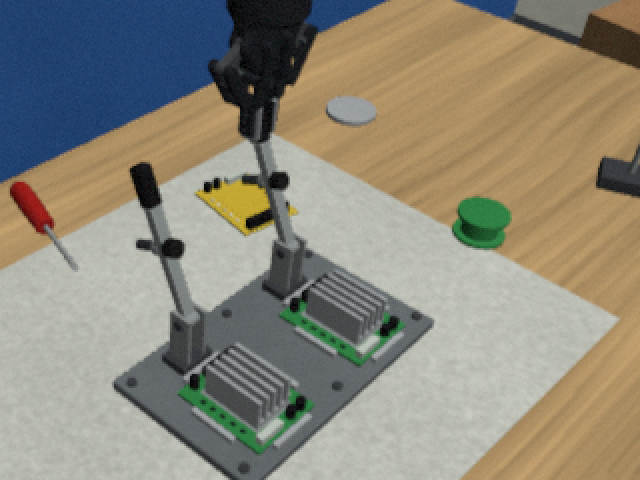

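Both fingers are on the right clamp's grip and the opening reads 15 mm. Next I'll work out the arc.

Run:
```python
import numpy as np
q=np.r_[1.97,1.92,np.linspace(1.84,.12,20),.07,.03]
p=np.c_[-.14*np.cos(q),-.14*np.cos(q)*.042,.14*np.sin(q)].round(3)
print(len(q)-1,[[round(float(v),3) for v in d] for d in np.diff(p,axis=0)],p[-1]-p[0])
```

```text
23 [[-0.006, 0.0, 0.003], [-0.011, 0.0, 0.003], [-0.012, -0.001, 0.003], [-0.013, 0.0, 0.001], [-0.012, -0.001, 0.001], [-0.013, -0.001, -0.001], [-0.013, 0.0, -0.001], [-0.012, -0.001, -0.003], [-0.012, 0.0, -0.004], [-0.012, -0.001, -0.005], [-0.011, 0.0, -0.006], [-0.01, 0.0, -0.007], [-0.01, -0.001, -0.008], [-0.009, 0.0, -0.009], [-0.008, -0.001, -0.01], [-0.008, 0.0, -0.01], [-0.006, 0.0, -0.011], [-0.005, 0.0, -0.012], [-0.005, -0.001, -0.011], [-0.003, 0.0, -0.013], [-0.002, 0.0, -0.012], [-0.001, 0.0, -0.007], [0.0, 0.0, -0.006]] [-0.194 -0.008 -0.125]
```

```bash
python3 -m pendant '{"grip":[1,1,1,1,1,1,1,1,1,1,1],"travel":[[-0.006,0,0.003],[-0.011,0,0.003],[-0.012,-0.001,0.003],[-0.013,0,0.001],[-0.012,-0.001,0.001],[-0.013,-0.001,-0.001],[-0.013,0,-0.001],[-0.012,-0.001,-0.003],[-0.012,0,-0.004],[0,0,0],[0,0,0]],"dr":[[0,0,0],[0,0,0],[0,0,0],[0,0,0],[0,0,0],[0,0,0],[0,0,0],[0,0,0],[0,0,0],[0,0,0],[0,0,0]]}'; python3 -c "
from h import *;print(read_state()['joint_pos'])"
```

```text
clock: 14.65
eef_pos: [0.5241, -0.1687, 0.2046]
ee_rot: [0.001, -0.02, 1.0, 0.001]
contact_force: [0.1, 4.7, 3.9]
gripper_width: 0.177
finger_force: 66.7
[ 1.035963    0.59405209 -1.13970387  1.56686899  0.54859269  1.33495769
  1.44250761]
```

Forces are low and it's following well, so I'll continue down.

```bash
python3 -m pendant '{"grip":[1,1,1,1,1,1,1,1,1,1,1,1,1,1],"travel":[[-0.012,-0.001,-0.005],[-0.011,0,-0.006],[-0.01,0,-0.007],[-0.01,-0.001,-0.008],[-0.009,0,-0.009],[-0.008,-0.001,-0.01],[-0.008,0,-0.01],[-0.006,0,-0.011],[-0.005,0,-0.012],[-0.005,-0.001,-0.011],[-0.003,0,-0.013],[-0.002,0,-0.006],[0,0,0],[0,0,0]],"dr":[[0,0,0],[0,0,0],[0,0,0],[0,0,0],[0,0,0],[0,0,0],[0,0,0],[0,0,0],[0,0,0],[0,0,0],[0,0,0],[0,0,0],[0,0,0],[0,0,0]]}'; python3 -c "
from h import *;print(read_state()['joint_pos'])"
```

```text
clock: 15.82
eef_pos: [0.4361, -0.1724, 0.0957]
ee_rot: [0.002, -0.02, 1.0, 0.002]
contact_force: [2.3, 6.0, -0.7]
gripper_width: 0.178
finger_force: 81.2
[ 1.18762255  0.56974259 -1.1232229   1.91863709  0.59631566  1.03519685
  1.41401428]
```

```bash
python3 -m pendant '{"grip":[1,1,1,1,1],"travel":[[-0.001,0,-0.005],[0,0,-0.005],[0,0,-0.003],[0,0,0],[0,0,0]],"dr":[[0,0,0],[0,0,0],[0,0,0],[0,0,0],[0,0,0]]}'|grep -E "pos|force";  python3 -m pendant '{"grip":[1,1,1,1,1],"travel":[[0,0,-0.001],[0,0,-0.001],[0,0,0],[0,0,0],[0,0,0]],"dr":[[0,0,0],[0,0,0],[0,0,0],[0,0,0],[0,0,0]]}'|grep -E "pos|force"
```

```text
eef_pos: [0.4348, -0.1724, 0.0828]
contact_force: [0.9, 5.8, 1.7]
finger_force: 81.6
eef_pos: [0.4345, -0.1724, 0.0811]
contact_force: [-0.6, 5.6, 3.8]
finger_force: 81.9
```

```bash
for i in 1 2 3; do python3 -m pendant '{"grip":[1,1,1,1],"travel":[[0,0,-0.002],[0,0,0],[0,0,0],[0,0,0]],"dr":[[0,0,0],[0,0,0],[0,0,0],[0,0,0]]}'|grep -E "pos|contact"; done
```

```text
eef_pos: [0.4345, -0.1724, 0.079]
contact_force: [-0.1, 5.7, 1.9]
eef_pos: [0.4344, -0.1724, 0.0769]
contact_force: [0.3, 6.4, 1.9]
eef_pos: [0.4345, -0.1724, 0.0748]
contact_force: [1.3, 5.8, 1.0]
```

```bash
python3 -m pendant '{"grip":[0.75,0.7,0.6,0.5,0.4,0.4,0.4,0.4,0.4,0.4,0.4,0.4,0.4,0.4,0.4,0.4,0.4,0.4,0.4,0.4],"travel":[[0,0,0],[0,0,0],[0,0,0],[0,0,0],[0,0,0],[0,0,0],[0,0,0],[0,0,0],[0,0,0],[0,0,0],[0,0,0],[0,0,0],[0,0,0],[0,0,0],[0,0,0],[0,0,0],[0,0,0],[0,0,0],[0,0,0],[0,0,0]],"dr":[[0,0,0],[0,0,0],[0,0,0],[0,0,0],[0,0,0],[0,0,0],[0,0,0],[0,0,0],[0,0,0],[0,0,0],[0,0,0],[0,0,0],[0,0,0],[0,0,0],[0,0,0],[0,0,0],[0,0,0],[0,0,0],[0,0,0],[0,0,0]]}'
python3 - <<'E'
from h import *
cv2.imwrite("pics/s3.png",optics.snapshot("side")[140:340,280:520,::-1].repeat(3,0).repeat(3,1)[:,:])
E
```

```text
clock: 19.32
eef_pos: [0.4335, -0.174, 0.0749]
ee_rot: [0.0, -0.02, 1.0, 0.0]
contact_force: [0.1, -0.2, 0.5]
gripper_width: 0.6
finger_force: 0.0
```

View pics/s3.png

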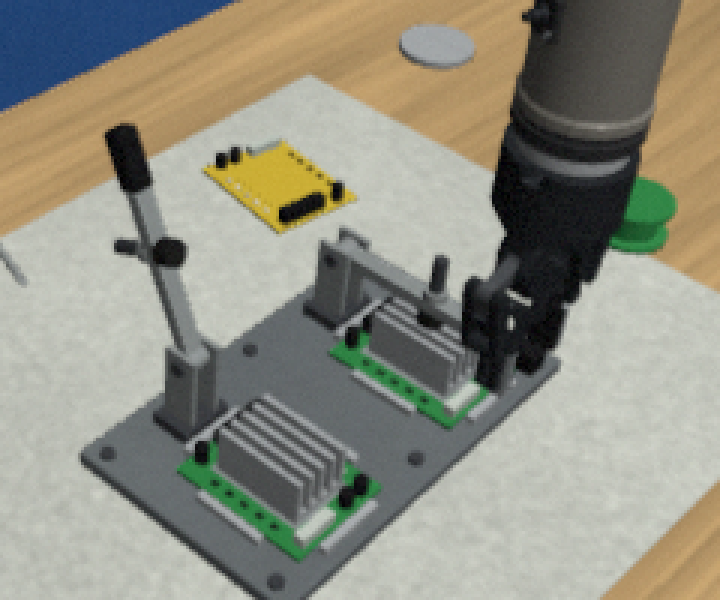

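The clamp rests on the sink on its own and the sink is in place. I'll wait a little longer, then regrip and swing it back.

```bash
python3 -m pendant '{"grip":[0.4,0.4,0.4,0.4,0.4,0.4,0.4,0.4,0.6,0.7,0.8,1,1,1,1,1],"travel":[[0,0,0],[0,0,0],[0,0,0],[0,0,0],[0,0,0],[0,0,0],[0,0,0],[0,0.0015,-0.002],[0,0,0],[0,0,0],[0,0,0],[0,0,0],[0,0,0],[0,0,0],[0,0,0],[0,0,0]],"dr":[[0,0,0],[0,0,0],[0,0,0],[0,0,0],[0,0,0],[0,0,0],[0,0,0],[0,0,0],[0,0,0],[0,0,0],[0,0,0],[0,0,0],[0,0,0],[0,0,0],[0,0,0],[0,0,0]]}'
python3 -m pendant '{"grip":[1,1,1,1,1,1,1,1,1,1,1,1,1,1,1],"travel":[[0,0,0.005],[0,0,0.006],[0.001,0,0.007],[0.002,0,0.012],[0.003,0,0.013],[0.005,0.001,0.011],[0.005,0,0.012],[0.006,0,0.011],[0.008,0,0.01],[0.008,0.001,0.01],[0.009,0,0.009],[0.01,0.001,0.008],[0.01,0,0.007],[0,0,0],[0,0,0]],"dr":[[0,0,0],[0,0,0],[0,0,0],[0,0,0],[0,0,0],[0,0,0],[0,0,0],[0,0,0],[0,0,0],[0,0,0],[0,0,0],[0,0,0],[0,0,0],[0,0,0],[0,0,0]]}'
```

```text
clock: 20.7
eef_pos: [0.4335, -0.1724, 0.073]
ee_rot: [-0.0, -0.02, 1.0, 0.0]
contact_force: [-0.6, 0.5, 1.8]
gripper_width: 0.174
finger_force: 59.7
clock: 21.95
eef_pos: [0.4994, -0.1697, 0.1939]
ee_rot: [-0.001, -0.02, 1.0, -0.0]
contact_force: [-1.8, -1.3, -1.6]
gripper_width: 0.177
finger_force: 60.0
```

```bash
python3 -m pendant '{"grip":[1,1,1,1,1,1,1,1,1,1,1,1],"travel":[[0.011,0.001,0.006],[0.012,0,0.005],[0.012,0.001,0.004],[0.012,0,0.003],[0.013,0.001,0.001],[0.013,0,0.001],[0.012,0.001,-0.001],[0.013,0,-0.001],[0.012,0.001,-0.003],[0.009,0,-0.003],[0,0,0],[0,0,0]],"dr":[[0,0,0],[0,0,0],[0,0,0],[0,0,0],[0,0,0],[0,0,0],[0,0,0],[0,0,0],[0,0,0],[0,0,0],[0,0,0],[0,0,0]]}'
```

```text
clock: 22.95
eef_pos: [0.6197, -0.1647, 0.2063]
ee_rot: [0.0, -0.019, 1.0, 0.0]
contact_force: [-0.5, -0.8, 1.5]
gripper_width: 0.174
finger_force: 66.9
```

```bash
python3 -m pendant '{"grip":[1,1,0.8,0.7,0.6,0.4,0.2,0,0,0,0,0,0,0,0,0,0,0],"travel":[[0.006,0,-0.002],[0,0,0],[0,0,0],[0,0,0],[0,0,0],[0,0,0],[0,0,0],[0,0,0],[0,0,0],[0,0,0],[0,0,0.02],[0,0,0.03],[0,0,0.03],[0,0,0.03],[-0.03,0,0],[-0.04,0,0],[-0.04,0,0],[-0.03,0,0]],"dr":[[0,0,0],[0,0,0],[0,0,0],[0,0,0],[0,0,0],[0,0,0],[0,0,0],[0,0,0],[0,0,0],[0,0,0],[0,0,0],[0,0,0],[0,0,0],[0,0,0],[0,0,0],[0,0,0],[0,0,0],[0,0,0]]}'
python3 - <<'E'
from h import *
a=optics.snapshot("side")[120:340,280:520,::-1].repeat(2,0).repeat(2,1)
cv2.imwrite("pics/s4.png",a)
E
```

```text
clock: 24.45
eef_pos: [0.4832, -0.1639, 0.3135]
ee_rot: [-0.001, -0.02, 1.0, -0.0]
contact_force: [-0.7, -0.8, 0.9]
gripper_width: 1.001
finger_force: 0.0
```

View pics/s4.png

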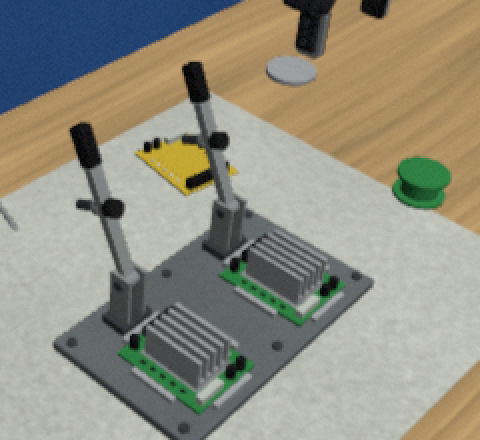

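Both clamps stand fully open, the sink is seated on the pad, and the gripper is clear of everything. Handing in.

```bash
python3 -c "
from bench import robot;print(robot.finish_job())"
```

```text
the job is handed in; nothing more can be done
None
```

I set the heat sink flat on the right nest's bare pad, about 3–4 mm off centre at most by my measurement. I then let that nest's clamp press on it by itself for over a second, swung it fully back open, and handed the job in at about 24.5 s; the hand-in returned no verdict.

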